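# Clamp the grinding jar on the bench mill

### The job

The grinding jar stands in the bench mill but is not clamped yet. Push the clamp strap round with a finger until it is fully home in its keeper across the jar, and then push the cam lever all the way down so that the jar is held. Leave the jar sitting in its seat and the things beside the mill where they are.

Things in the scene. Friction and masses are not known exactly. Their poses are not given: they have to be found in the camera images.
- mill: White bench vibratory mill, fixed: housing 250 (x) x 270 (y) x 72 mm, sloped control panel in front (out to x = -175 mm); above it an aluminium deck 170 x 215 mm, top at z = 105 mm, carries jar and clamp. Origin on the table under the jar's axis; x points from front panel to back, y to the mill's left, z up. The strap's pivot stud is at mill y = +70 mm, all of it below z = 200 mm.
- keeper (a point): Middle of the keeper's slot, at mill y = -87 mm, z = 185 mm. The keeper is a dark C-shaped steel post, 16 mm wide (mill y -79.5 to -95.5 mm) and up to z = 202 mm, open to the mill's front (-x); the strap's free end swings into it.
- strap (a joint): Swing of the clamp strap about the vertical stud, rad. 0 = home: lying across the jar, along mill -y from the stud, at its stop in the keeper. Starts at 0.85 to 1.4, swung out level to the mill's front; push it counter-clockwise (from above) to bring it home. Range 0 to 1.7. Stays where it is left (friction 0.2 Nm, about 2 N at strap_push).
- strap_pivot (a point): Point on the stud axis at mid-height of the strap, z = 185 mm. The strap is a flat steel bar 26 mm wide, 10 mm thick (z = 180 to 190 mm), reaching 165 mm from this axis; the cam cheeks, 20 mm high, stand on it 60 to 80 mm from this axis.
- strap_push (a point): Point to push: on the strap's trailing long side (facing away from the jar; facing mill -x when home), 125 mm from the stud axis, z = 185 mm. Turns with the strap: point x = direction of the push, point y = along the strap to the stud. There is only the deck (z = 105 mm) below it; with the strap home the jar ends 20 mm from it to one side, the keeper begins 25 mm to the other.
- lever (a joint): Angle of the cam lever, rad. Starts raised at 0 to 0.15 (at 0 it rises 75 deg above level, leaning towards the stud); 1.2 = fully down at its stop, along the strap towards the stud, 6 deg above level. It turns about a level pin across the strap and stays where it is left (friction 0.25 Nm, 3 to 5 N near its end). Going down, its cam drives the rubber foot 6 mm down.
- lever_pin (a point): Middle of the lever's pin, on the strap 70 mm from the stud axis, z = 204 mm; right above the jar's axis when the strap is home.
- lever_tip (a point): Middle of the lever's end face, 90 mm from the pin. The last 50 mm of the lever is a round black grip 13 to 18 mm thick, the rest a steel bar 12 mm wide. The tip is 87 mm above the pin when raised; when down, 10 mm above it and 20 mm beyond the stud axis.
- clamp_foot: Round rubber foot, 27 mm across, 7 mm thick, under the strap below the lever's pin; origin at its upper face. Lever raised and strap home, its underside is 3.5 mm above the jar's lid; lever down, its spring (5 N/mm) presses the lid with about 20 N.
- jar: Stainless-steel grinding jar with lid, loose, 0.6 to 1 kg, 70 mm across, 62 mm high, in a 10 mm high ring seat (1.5 mm play) in the middle of the deck. Origin at the centre of its underside, z = 105 mm; the lid's raised middle, 34 mm across, is at z = 167 mm, its shoulder at 163 mm.
- spare_jar: Bystander: smaller loose steel jar, 52 mm across, 50 mm high, standing on the table beside the mill; origin at the centre of its underside.
- bottle: Bystander: loose amber bottle, 48 mm across, 105 mm high, standing on the table beside the mill; origin at the centre of its underside.
- slide_box: Bystander: loose plastic slide box, 80 x 40 x 34 mm, lying on the table beside the mill; origin at the centre of its underside.
Things that resemble listed ones, but are neither listed nor needed, are in the scene too. What is shaped like the jar but purple is not meant.

How it is judged:
By the outcome, as a careful person would: the job done as asked, in the order asked, and still so for the second after the job is handed in, with the robot touching nothing.
It also fails if it takes over 50 s, if anything falls off the work surface, if the arm or the gripper's body presses on something with over 40 N, if the wrist force passes 120 N, or if a joint passes its speed limit or range.

### The arm

A 6-joint arm with a two-finger parallel gripper is mounted at the origin on the work surface. World frame = base frame: x ahead of the robot, y to its left, z up, the work surface at z = 0. Lengths are in m, angles in degrees, forces in N, time in s.
With the tool pointing down it reaches from about 0.4 to 0.825 m from the base axis. Payload 7 kg.
Tool frame: the origin (TCP) lies midway between the tips of the shut fingers; the grasp point (between the pads) lies 19 mm behind it; z points along the fingers, y is the direction in which the jaws open and shut (so a half turn about z gives the same grasp; the last joint's range is limited). The gripper opens to 88 mm and grips with 3 to 60 N. Pads are 19 mm wide; open, the fingers measure 130 mm over their backs; the gripper's body (78 mm by 193 mm) begins 47 mm behind the grasp point.
Start: joints at [-47.263, 20.546, 0.682, 0, -70.136, -16.507], TCP at [0.298, -0.605, 0.227] pointing down, gripper open.
Joint ranges: [-176.03, 176.03], [-82.01, 121.73], [-58.28, 71.71], [-173.87, 95.51], [-174.79, -0.11], [-173.66, 173.66]. Speed limits (degrees/s): [136.94, 136.94, 172.46, 180, 180, 180].

### API

Orientations are given as [roll, pitch, yaw] about the fixed x, y, z axes, in that order (R = Rz(yaw) Ry(pitch) Rx(roll)).
In Python, from plant import get_state, capture, get_calibration, close_job, boxes_of, cut_out gives the robot as it stands.
- The arm moves only by the tool apply_moves, never from a script. Its argument "commands" is a list of rows, each an object with "grip": the closure, from 0 (fully open) to 1 (shut); "slide": the shift along the tool's x, y, z in m, a list of three; "roll": the turn about the tool's z in degrees. In form: [{"grip": grip, "slide": [x, y, z], "roll": roll}, ...]. A call has 1 to 5 rows; each row is the pose to reach, as a shift and turn from the pose commanded when the call began, along the tool's axes at that moment; what a row does not reach only later rows make up. A row lasts 1/8 s, in which the tool goes at most 62.5 mm and 10.7 degrees, less where a joint would pass 70% of its speed; a pose out of reach is approached as far as the arm can. A call with a gripper value outside its range is refused whole. The fingers move at their own pace and stop on an object; "grip_force" is the grip in N (left out, the last holds). Time passes only in rows, so rows that repeat a pose let the fingers close. It gives the time, the measured TCP pose, the force and the opening at its end, in the units of the state.
- get_state(): the state, without advancing time (a new reading comes with each control period).
- capture(name): name is "scene" or "top"; returns (picture, depth): 480x640x3 uint8, red, green, blue; 480x640 float32, m along the optical axis (not along the pixel's ray), 0 where there is no reading.
- get_calibration(name): a dict with "mtx" (3x3 intrinsics, pixels), "R" (3x3) and "t" (3): a world point X has camera coordinates R X + t. Camera axes: x right, y down, z forward; pixel columns grow to the right and rows downward; lengths in m; the calibration is good to about 2 mm. A picture is of the moment at which its call begins. get_calibration takes no time and is no camera call.
- close_job(): hands the job in, once; it reports no verdict.
Trained networks look in the newest picture that a camera, given by its name, has taken for a name from the list of things; names that differ only in an ending like _2 or _b are one class to them, and where a whole thing is asked for, a point or a joint stands for the part that bears it (a point fixed in the world has none). Each returns a list of dicts, best first, with "score" (0 to 1); they miss things now and then, are a little off and sometimes report something else, mostly with a low value. They report only what shows in the picture. A call takes as long as a camera call. They do not tell look-alikes from the thing itself.
- boxes_of(name, camera): "position" ([x, y, z] in m, in the coordinates of the camera as it stood for that picture, good to about 4 mm: the middle of the surface that is visible of it).
- cut_out(name, camera): "mask" (480x640 bool, what is visible of it).
The state is a dict: "time_s": time; "joints": joint angles; "qd": joint speeds; "joint_torque": joint torques, N m; "tcp_pos": TCP position; "eef_rot": TCP orientation; "contact_force": force on the tool from outside, world axes, zero at the start; "moment": the same for the moment, N m; "gripper_width": finger opening in m.
Only numpy, scipy, OpenCV 4.12 (cv2) and the standard library are available. Lean on these libraries where they do the work, as an engineer would, in place of code of your own. Each camera call takes 0.05 s, during which the arm holds its last target.

## Working session

There is one attempt and no reset: what is moved stays moved. The work goes in short steps, Python scripts to look and compute and a tool call to move; the robot and the scene stay as the last step left them, time stands still between calls to the robot, and variables do not carry over. Pictures are saved under pics/ and viewed, and the job is handed in when it is done.

Besides the shell and the picture viewer there is one more tool, called by a JSON object that holds its "op" and its "data". apply_moves: Moves the arm, as the interface text tells. Its arguments: {"type":"object","properties":{"commands":{"type":"array"},"grip_force":{"type":"number"}},"required":["commands"]}

```bash
ls; mkdir -p pics; cat > h.py <<'E'
import numpy as np, cv2
from plant import *
def save(n,im): cv2.imwrite('pics/'+n,cv2.cvtColor(im,cv2.COLOR_RGB2BGR))
def c2w(p,cam):
    c=get_calibration(cam); return np.array(c['R']).T@(np.array(p)-np.array(c['t']))
def w2p(X,cam):
    c=get_calibration(cam); q=np.array(c['mtx'])@(np.array(c['R'])@np.array(X)+np.array(c['t'])); return q[:2]/q[2]
def pix(u,v,d,cam):
    c=get_calibration(cam); return c2w(np.linalg.inv(c['mtx'])@np.array([u,v,1])*d,cam)
def cloud(d,cam):
    c=get_calibration(cam); v,u=np.mgrid[:480,:640]
    P=np.stack([u*d,v*d,d],-1)@np.linalg.inv(c['mtx']).T
    return (P-np.array(c['t']))@np.array(c['R'])
E
python3 - <<'E'
from h import *
for n in ['scene','top']:
    p,d=capture(n); save(n+'0.png',p); np.save(n+'_d0.npy',d); np.save(n+'_p0.npy',p)
    for o in ['mill','strap','lever','jar','clamp_foot','keeper','spare_jar','bottle','slide_box']:
        try: print(n,o,[(round(b['score'],2),np.round(c2w(b['position'],n),3).tolist(),np.round(w2p(c2w(b['position'],n),n)).tolist()) for b in boxes_of(o,n)])
        except Exception as e: print(n,o,e)
s=get_state();print(s['time_s'],s['tcp_pos'],s['eef_rot'],s['joints'],s['contact_force'])
E
```

```text
pics
scene mill [(0.58, [0.599, -0.142, 0.072], [279.0, 330.0])]
scene strap [(0.72, [0.523, -0.063, 0.253], [259.0, 222.0]), (0.68, [0.52, -0.07, 0.188], [260.0, 249.0])]
scene lever [(0.65, [0.527, -0.062, 0.249], [262.0, 225.0])]
scene jar [(0.84, [0.644, 0.172, 0.059], [371.0, 239.0]), (0.57, [0.588, -0.104, 0.162], [282.0, 285.0])]
scene clamp_foot []
scene keeper [(0.62, [0.598, -0.138, 0.068], [280.0, 329.0])]
scene spare_jar [(0.74, [0.59, -0.322, 0.046], [219.0, 415.0])]
scene bottle [(0.87, [0.719, -0.302, 0.069], [288.0, 437.0])]
scene slide_box [(0.97, [0.499, 0.116, 0.035], [305.0, 239.0]), (0.54, [0.597, -0.137, 0.074], [280.0, 327.0])]
top mill [(0.87, [0.557, -0.089, 0.106], [357.0, 274.0])]
top strap [(0.98, [0.51, -0.071, 0.189], [352.0, 298.0])]
top lever [(0.67, [0.528, -0.057, 0.266], [347.0, 291.0])]
top jar [(0.74, [0.584, -0.092, 0.163], [361.0, 261.0]), (0.69, [0.639, 0.187, 0.058], [236.0, 238.0])]
top clamp_foot []
top keeper [(0.92, [0.559, -0.089, 0.107], [357.0, 273.0])]
top spare_jar [(0.94, [0.586, -0.314, 0.048], [452.0, 261.0])]
top bottle [(0.95, [0.71, -0.279, 0.07], [439.0, 207.0])]
top slide_box [(0.83, [0.489, 0.113, 0.035], [268.0, 302.0])]
1.0 [ 0.29833643 -0.60548259  0.22657986] [-1.79997936e+02  7.81787571e-04 -1.53767168e+02] [-4.72613284e+01  2.05455540e+01  6.83280310e-01 -1.73468162e-04
 -7.01355252e+01 -1.65057808e+01] [ 0.30995877 -0.44876124 -0.68596289]
```

View pics/scene0.png

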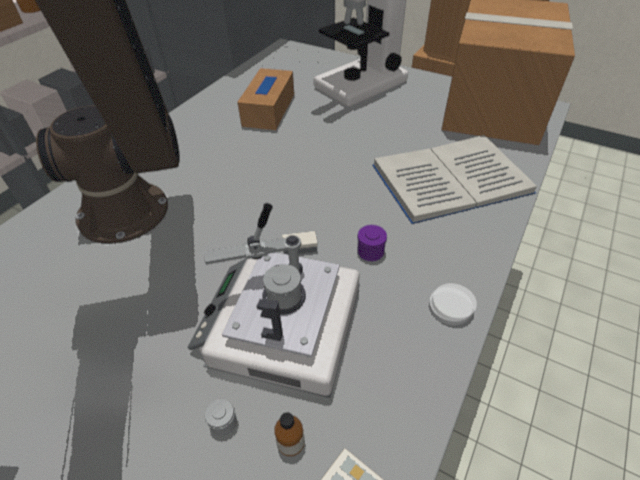

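View pics/top0.png

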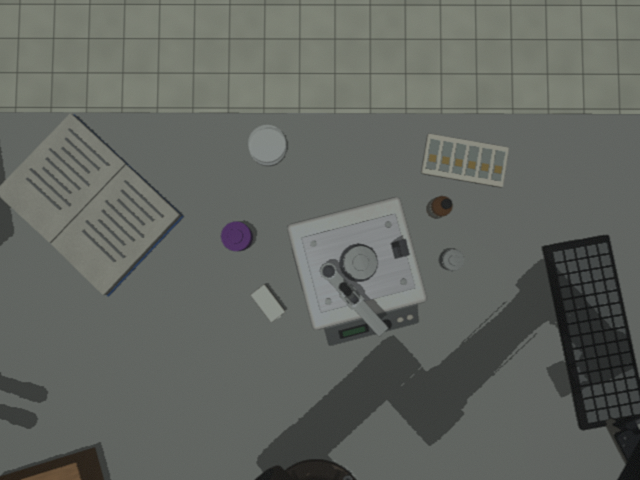

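```bash
python3 - <<'E'
from h import *
p=np.load('top_p0.npy'); save('topcrop.png',cv2.resize(p[200:340,270:440],None,fx=4.2,fy=4.2,interpolation=cv2.INTER_CUBIC))
p=np.load('scene_p0.npy'); save('scenecrop.png',cv2.resize(p[190:390,190:390],None,fx=3,fy=3,interpolation=cv2.INTER_CUBIC))
E
```

```text
(no output)
```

View pics/topcrop.png

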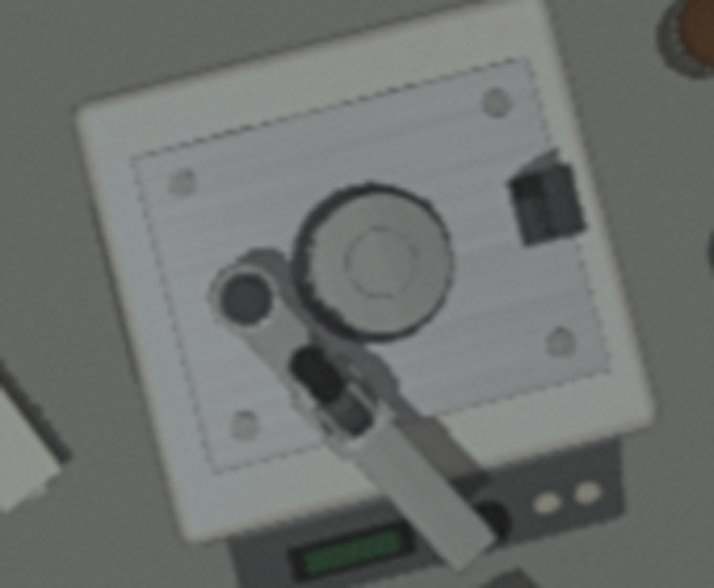

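View pics/scenecrop.png

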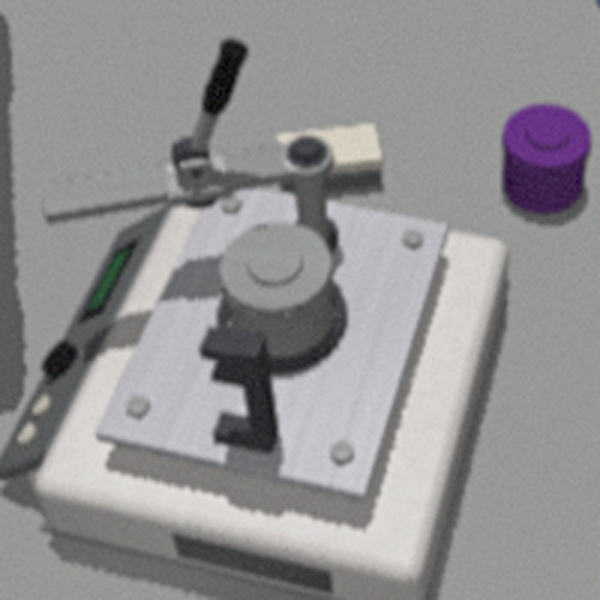

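```bash
python3 - <<'E'
from h import *
from scipy.optimize import least_squares
d=np.load('top_d0.npy'); P=cloud(d,'top'); Z=P[...,2]
roi=np.zeros_like(Z,bool); roi[190:345,280:435]=1
ok=(d>0)&roi
def rect(m,n):
    q=P[m][:,:2]; r=cv2.minAreaRect((q*1000).astype(np.float32)); print(n,m.sum(),np.round(r[0],1),np.round(r[1],1),round(r[2],1),'z',np.median(Z[m]))
rect(ok&(abs(Z-.072)<.005),'housing')
rect(ok&(abs(Z-.105)<.005),'deck')
m=ok&(abs(Z-.190)<.005); rect(m,'strap')
m2=ok&(Z>.156)&(Z<.172);rect(m2,'jar'); q=P[m2]; print(q.mean(0))
m3=ok&(abs(Z-.202)<.006);rect(m3,'202')
m4=ok&(Z>.215);
for x in P[m4][np.argsort(P[m4][:,2])][::3]: print(np.round(x,3))
vis=np.clip((Z[190:345,280:435])*1000,0,255).astype(np.uint8)
cv2.imwrite('pics/z.png',cv2.resize(cv2.applyColorMap(vis,cv2.COLORMAP_JET),None,fx=4,fy=4,interpolation=cv2.INTER_NEAREST))
E
```

```text
housing 4793 [ 588.7 -126.3] [253.7 342.4] 14.6 z 0.07190900424227603
deck 5316 [582.3 -89.9] [170.3 215.1] 14.7 z 0.10535945964538686
strap 959 [ 518.6 -105.6] [168.1 166.4] 16.4 z 0.19038333420178835
jar 878 [ 584.9 -112.3] [ 68.1 112.9] 6.1 z 0.1640013891123687
[ 0.58256938 -0.09042963  0.16432928]
202 217 [ 559.5 -109.1] [ 87.4 174.9] 20.8 z 0.20197203490208718
[ 0.516 -0.075  0.215]
[ 0.508 -0.073  0.216]
[ 0.518 -0.073  0.216]
[ 0.506 -0.067  0.216]
[ 0.508 -0.065  0.217]
[ 0.508 -0.067  0.217]
[ 0.514 -0.069  0.218]
[ 0.504 -0.071  0.218]
[ 0.508 -0.071  0.219]
[ 0.514 -0.067  0.222]
[ 0.52  -0.07   0.226]
[ 0.516 -0.066  0.228]
[ 0.517 -0.064  0.232]
[ 0.523 -0.068  0.234]
[ 0.521 -0.066  0.237]
[ 0.517 -0.058  0.24 ]
[ 0.522 -0.063  0.25 ]
[ 0.52  -0.057  0.256]
[ 0.531 -0.062  0.258]
[ 0.52  -0.055  0.26 ]
[ 0.524 -0.06   0.261]
[ 0.522 -0.056  0.264]
[ 0.526 -0.06   0.266]
[ 0.526 -0.047  0.267]
[ 0.532 -0.06   0.269]
[ 0.526 -0.058  0.271]
[ 0.53  -0.058  0.272]
[ 0.536 -0.057  0.274]
[ 0.534 -0.057  0.275]
[ 0.527 -0.048  0.276]
[ 0.531 -0.055  0.279]
[ 0.545 -0.046  0.283]
[ 0.531 -0.053  0.284]
[ 0.536 -0.039  0.285]
[ 0.542 -0.044  0.285]
[ 0.542 -0.046  0.285]
[ 0.529 -0.046  0.286]
[ 0.533 -0.04   0.286]
[ 0.536 -0.053  0.286]
[ 0.543 -0.046  0.286]
[ 0.542 -0.04   0.287]
[ 0.538 -0.049  0.287]
[ 0.533 -0.044  0.287]
[ 0.535 -0.055  0.287]
[ 0.535 -0.042  0.288]
[ 0.533 -0.042  0.288]
[ 0.531 -0.044  0.288]
[ 0.536 -0.047  0.289]
[ 0.535 -0.053  0.289]
[ 0.536 -0.046  0.289]
[ 0.529 -0.047  0.289]
[ 0.54  -0.047  0.29 ]
[ 0.531 -0.049  0.291]
[ 0.533 -0.051  0.292]
[ 0.531 -0.051  0.292]
```

View pics/z.png

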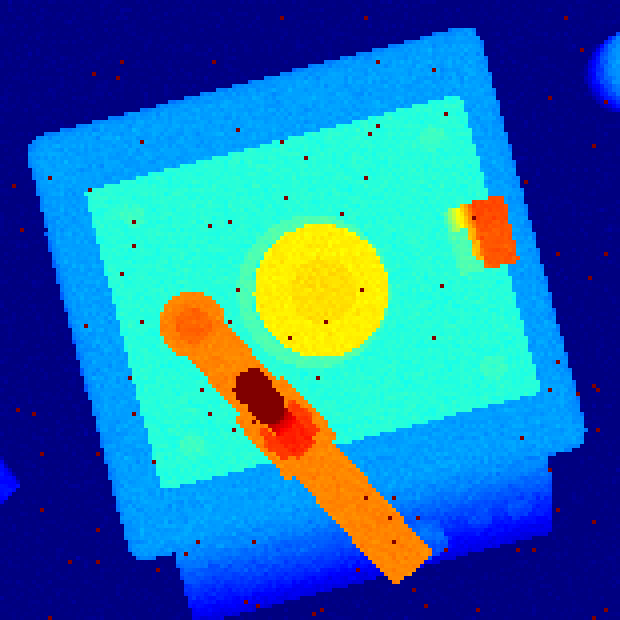

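Candidates: the mill clamp at top px (357,273), with the gray jar at (361,261). The look-alikes are the purple jar at (236,238), the white lid at (267,145) and the spare jar at (452,260). I choose the gray jar under the stud and strap. The close crop confirms the strap runs from the stud at (328,271) to its end at (385,332), the keeper is at (400,248), and the lever grip is raised at about (347,290).

```bash
cat >> h.py <<'E'
yaw=np.radians(14.7); C=np.array([.5825,-.0900])
def m2w(x,y): return C+np.array([x*np.cos(yaw)-y*np.sin(yaw), x*np.sin(yaw)+y*np.cos(yaw)])
def w2m(p):
    q=np.asarray(p)[...,:2]-C; return np.stack([q[...,0]*np.cos(yaw)+q[...,1]*np.sin(yaw), -q[...,0]*np.sin(yaw)+q[...,1]*np.cos(yaw)],-1)
def slide(tgt,st):
    "shift in tool axes to world target xyz"
    from scipy.spatial.transform import Rotation as Ro
    return Ro.from_euler('xyz',st['eef_rot'],degrees=True).as_matrix().T@(np.array(tgt)-np.array(st['tcp_pos']))
E
python3 - <<'E'
from h import *
for cam in ['top','scene']:
    d=np.load(cam+'_d0.npy'); P=cloud(d,cam); Z=P[...,2]; M=w2m(P)
    ok=(d>0)&(np.abs(M[...,0])<.2)&(np.abs(M[...,1])<.12)
    m=ok&(abs(Z-.190)<.003)&(M[...,0]<-.04)
    q=M[m]; vx,vy,x0,y0=cv2.fitLine((q*1000).astype(np.float32),cv2.DIST_HUBER,0,.01,.01).ravel()
    print(cam,m.sum(),'strap line mill',vx,vy,x0,y0,'theta',np.arctan2(abs(vx),abs(vy)), 'at y=70 x=',x0+(70-y0)*vx/vy, 'far', q[np.argmin(q[:,0])])
    k=ok&(Z>.195)&(Z<.206)&(M[...,1]<-.07); print('keeper mill',np.percentile(M[k],[2,50,98],axis=0).round(4).tolist(),np.median(Z[k]))
    k=ok&(Z>.192)&(Z<.203)&(M[...,1]>.04)&(abs(M[...,0])<.03); print('stud',M[k].mean(0),Z[k].mean() if k.any() else 0)
    k=ok&(Z>.158)&(Z<.172)&(np.hypot(M[...,0],M[...,1])<.045);print('jar',M[k].mean(0),np.percentile(M[k],[1,99],axis=0).round(4).tolist())
    k=ok&(Z>.255)&(M[...,1]>-.05); print('grip',M[k].mean(0),Z[k].max(), np.percentile(Z[k],98))
    k=ok&(abs(Z-.105)<.003); r=cv2.minAreaRect((P[k][:,:2]*1000).astype(np.float32)); print(r)
E
```

```text
top 594 strap line mill 0.8417097 0.5399304 -102.95298 18.310873 theta 1.0004419 at y=70 x= -22.373642 far [-0.14994806  0.00319456]
keeper mill [[-0.0093, -0.0949], [0.0054, -0.0873], [0.0232, -0.0792]] 0.20249783492369688
stud [-0.00309586  0.0687477 ] 0.1956815324565555
jar [-0.00040203  0.00048757] [[-0.0323, -0.0316], [0.0317, 0.0327]]
grip [-0.03768445  0.05072384] 0.29227126677797743 0.2918895365933362
((582.14013671875, -89.8692626953125), (170.0032196044922, 215.0343780517578), 14.789092063903809)
scene 664 strap line mill 0.8958048 0.4444476 -99.51041 17.242174 theta 1.1102389 at y=70 x= 6.825447 far [-0.15439811  0.00475827]
keeper mill [[-0.0121, -0.0958], [0.0051, -0.0897], [0.021, -0.08]] 0.20165597616640968
stud [-0.00396924  0.06666313] 0.19588112985194542
jar [-0.00254542 -0.00286387] [[-0.0351, -0.0336], [0.0291, 0.0318]]
grip [-0.03952673  0.04678118] 0.29054205895270857 0.2893049653253895
((578.9080810546875, -90.45125579833984), (170.66937255859375, 217.5074920654297), 14.734323501586914)
```

```bash
cat >> h.py <<'E'
def theta(cam,d,lo=.09):
    P=cloud(d,cam); Z=P[...,2]; M=w2m(P)-np.array([0,.07]); r=np.hypot(M[...,0],M[...,1])
    k=(d>0)&(abs(Z-.190)<.003)&(r>lo)&(r<.17); q=M[k]
    a=np.arctan2(-q[:,0],-q[:,1]); a0=np.median(a); n=abs(a-a0)<.3; return a0,a[n].mean(),n.sum(),r[k][n].max()
E
python3 - <<'E'
from h import *
th=[]
for c in ['top','scene']: print(theta(c,np.load(c+'_d0.npy')))
st=get_state()
th=1.06
def tcp(th,r=.127,off=.034):
    u=np.array([-np.sin(th),-np.cos(th)]); n=np.array([np.cos(th),-np.sin(th)]) # push dir
    return m2w(*(np.array([0,.07])+r*u-off*n)), 14.7-90-np.degrees(th)
for off in (.06,.036): 
    p,y=tcp(th,off=off); print(p,y, slide([*p,.227],st), 'roll',-(y-st['eef_rot'][2]))
E
```

```text
(np.float64(1.0934551349480968), np.float64(1.0928424598536304), np.int64(449), np.float64(0.16518744200015076))
(np.float64(1.085089133017222), np.float64(1.0922422633217235), np.int64(466), np.float64(0.16790679487399804))
[ 0.43167494 -0.06727463] -136.03352628386727 [-0.35750399  0.42383706 -0.00043053] roll -17.733641928971423
[ 0.44833664 -0.08454854] -136.03352628386727 [-0.36481421  0.40097748 -0.00042961] roll -17.733641928971423
```

```bash
cat >> h.py <<'E'
def tcp(th,r=.127,off=.034):
    u=np.array([-np.sin(th),-np.cos(th)]); n=np.array([np.cos(th),-np.sin(th)])
    return m2w(*(np.array([0,.07])+r*u-off*n)), 14.7-90-np.degrees(th)
E
python3 - <<'E'
from h import *
st=get_state()
p,y=tcp(1.092,off=.056); print(p,y, slide([*p,.227],st), 'roll',-(y-st['eef_rot'][2]), np.hypot(*p))
E
```

```text
[ 0.43298726 -0.0659607 ] -137.86699122828588 [-0.35926193  0.4244356  -0.00043053] roll -15.900176984552814 0.4379826248129648
```

{"op": "apply_moves", "data": {"commands": [{"grip":1,"slide":[-0.036,0.043,0],"roll":-4},{"grip":1,"slide":[-0.072,0.085,0],"roll":-8},{"grip":1,"slide":[-0.108,0.128,0],"roll":-12},{"grip":1,"slide":[-0.144,0.17,0],"roll":-16},{"grip":1,"slide":[-0.18,0.212,0],"roll":-16}]}}

```text
time_s: 1.62
tcp_pos: [0.3663, -0.3342, 0.2268]
eef_rot: [-180.0, 0.0, -137.7]
contact_force: [0.7, -0.2, 1.6]
gripper_width: 0.0433
```

```bash
python3 - <<'E'
from h import *
st=get_state()
p,y=tcp(1.092,off=.056); print(st['tcp_pos'],st['eef_rot'],st['gripper_width'],st['joints']);print(p,y, slide([*p,.227],st), 'roll',-(y-st['eef_rot'][2]), np.hypot(*p))
E
```

```text
[ 0.3663054  -0.33419817  0.22682014] [-1.79957553e+02  1.67900828e-02 -1.37722422e+02] 0.04331104261292779 [-1.96152795e+01  3.43953558e+00 -2.13624632e+01  5.71708697e-03
 -6.51526497e+01 -2.81095485e+01]
[ 0.43298726 -0.0659607 ] -137.86699122828588 [-2.29787098e-01  1.53608861e-01 -2.26318739e-04] roll 0.1445696915043868 0.4379826248129648
```

{"op": "apply_moves", "data": {"commands": [{"grip":1,"slide":[-0.046,0.031,0],"roll":0},{"grip":1,"slide":[-0.092,0.062,0],"roll":0},{"grip":1,"slide":[-0.138,0.093,0],"roll":0},{"grip":1,"slide":[-0.184,0.124,0],"roll":0},{"grip":1,"slide":[-0.23,0.154,0],"roll":0}]}}

```text
time_s: 2.25
tcp_pos: [0.4331, -0.0653, 0.2271]
eef_rot: [-180.0, 0.1, -137.8]
contact_force: [0.5, 0.1, 0.1]
gripper_width: 0.0007
```

{"op": "apply_moves", "data": {"commands": [{"grip":1,"slide":[0,0,0.02],"roll":0},{"grip":1,"slide":[0,0,0.053],"roll":0},{"grip":1,"slide":[0,0,0.053],"roll":0}]}}

```text
time_s: 2.62
tcp_pos: [0.4313, -0.0672, 0.1721]
eef_rot: [179.9, -0.2, -137.8]
contact_force: [0.2, 0.7, -0.5]
gripper_width: 0.0001
```

```bash
python3 - <<'E'
from h import *
st=get_state()
p,y=tcp(1.092,off=.056); print(st['time_s'],st['tcp_pos'],st['eef_rot'],st['gripper_width'],st['contact_force']);print(p,y)
for c in ['top','scene']:
    im,d=capture(c); save(c+'1.png',im); print(theta(c,d))
    q=im[180:380,180:440] if c=='top' else im[150:370,150:400]
    save(c+'1c.png',cv2.resize(q,None,fx=3,fy=2.7))
E
```

```text
2.625 [ 0.43131754 -0.06723089  0.1720795 ] [ 179.87819104   -0.20189162 -137.75600204] 6.139360842634704e-05 [ 0.21664585  0.74024376 -0.45320349]
[ 0.43298726 -0.0659607 ] -137.86699122828588
(np.float64(1.0845574227389148), np.float64(1.0900431323467021), np.int64(82), np.float64(0.11170590598745497))
(np.float64(1.0834610444586117), np.float64(1.0908530123718874), np.int64(471), np.float64(0.16824413325520413))
```

View pics/scene1c.png

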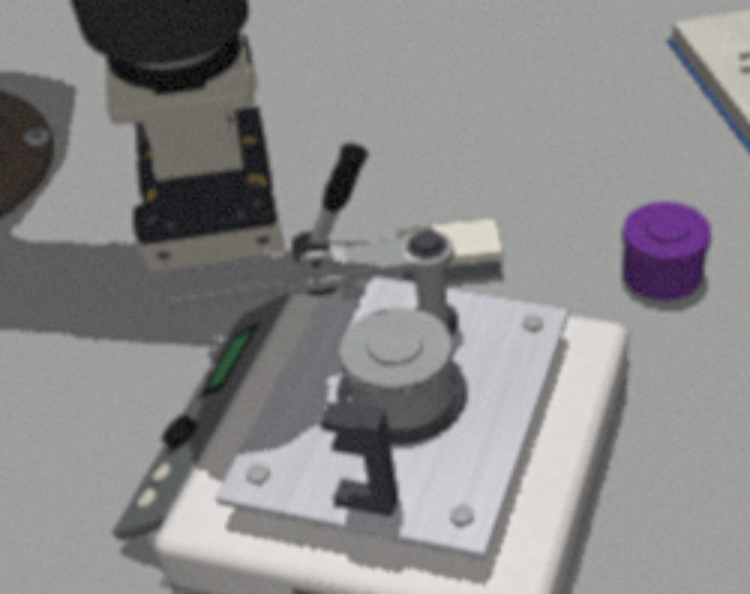

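```bash
python3 - <<'E'
from h import *
st=get_state()
# cumulative plan in tool frame, keep 0.172; yaw actual
def row(th,off):
    p,y=tcp(th,off=off); return np.r_[slide([*p,st['tcp_pos'][2]],st).round(4)*1,round(-(y-st['eef_rot'][2]),1)]
for th,off in [(1.092,.04),(1.092,.034),(1.0,.034),(.9,.034)]: print(th,off,row(th,off))
E
```

```text
1.092 0.04 [-0.0006 -0.0148  0.      0.1   ]
1.092 0.034 [-0.0006 -0.0208  0.      0.1   ]
1.0 0.034 [ 2.00e-03 -3.26e-02  0.00e+00 -5.20e+00]
0.9 0.034 [ 3.60e-03 -4.56e-02  0.00e+00 -1.09e+01]
```

The strap and lever are untouched, and the gripper (crop about (205,190)) is behind the strap's trailing side. I start the push.

{"op": "apply_moves", "data": {"commands": [{"grip":1,"slide":[0,-0.008,0],"roll":0},{"grip":1,"slide":[0,-0.015,0],"roll":0},{"grip":1,"slide":[0,-0.021,0],"roll":0},{"grip":1,"slide":[0.002,-0.033,0],"roll":-5},{"grip":1,"slide":[0.004,-0.046,0],"roll":-11}]}}

```text
time_s: 3.35
tcp_pos: [0.4611, -0.1043, 0.1737]
eef_rot: [180.0, 0.0, -126.6]
contact_force: [-1.1, 2.1, -0.3]
gripper_width: 0.0003
```

```bash
python3 - <<'E'
from h import *
st=get_state();print(st['tcp_pos'],st['eef_rot'],st['contact_force'],tcp(.9))
for c in ['scene']:
    im,d=capture(c); save(c+'2.png',im); print(theta(c,d))
    q=im[150:370,150:400]
    save(c+'2c.png',cv2.resize(q,None,fx=3,fy=2.7))
E
```

```text
[ 0.46109771 -0.10430565  0.17365965] [ 1.79981841e+02  1.75642153e-02 -1.26607028e+02] [-1.13899231  2.13919743 -0.32666354] (array([ 0.46134218, -0.10349793]), np.float64(-126.86620156177409))
(np.float64(0.8317404555491447), np.float64(0.8625480270604109), np.int64(57), np.float64(0.16790092150007013))
```

View pics/scene2c.png

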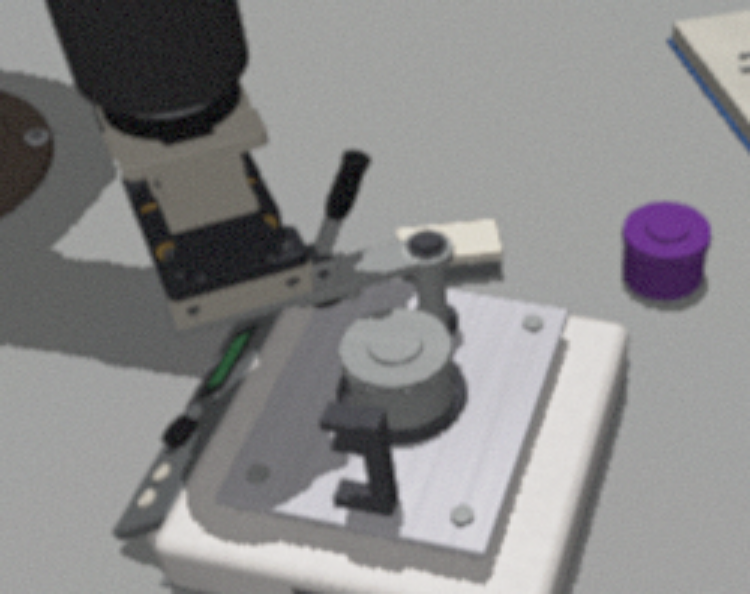

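```bash
cat >> h.py <<'E'
def plan(ths,off=.034,z=.172,r=.127):
    st=get_state(); 
    for th in ths:
        p,y=tcp(th,off=off,r=r); print(th,slide([*p,z],st).round(4).tolist(),round(-(y-st['eef_rot'][2]),1))
E
python3 -c "
from h import *
plan([.8,.7,.6,.5,.4])"
```

```text
0.8 [0.002, -0.0113, 0.0016] -5.2
0.7 [0.0036, -0.0244, 0.0016] -10.9
0.6 [0.0039, -0.0375, 0.0017] -16.6
0.5 [0.0028, -0.0506, 0.0017] -22.4
0.4 [0.0005, -0.0636, 0.0017] -28.1
```

{"op": "apply_moves", "data": {"commands": [{"grip":1,"slide":[0.002,-0.012,0.001],"roll":-5},{"grip":1,"slide":[0.0035,-0.025,0.001],"roll":-11},{"grip":1,"slide":[0.004,-0.038,0.001],"roll":-17},{"grip":1,"slide":[0.003,-0.051,0.001],"roll":-22.5},{"grip":1,"slide":[0.0005,-0.064,0.001],"roll":-28}]}}

```text
time_s: 4.03
tcp_pos: [0.5115, -0.143, 0.1724]
eef_rot: [179.9, -0.0, -98.7]
contact_force: [-1.7, 1.9, 0.1]
gripper_width: 0.0004
```

```bash
python3 -c "
from h import *
plan([.3,.2,.1,.05,0.02,0])
im,d=capture('scene');print(theta('scene',d));save('scene3c.png',cv2.resize(im[150:370,150:400],None,fx=3,fy=2.7))
im,d=capture('top');save('top3c.png',cv2.resize(im[180:380,180:440],None,fx=3,fy=2.7))"
```

```text
0.3 [0.0026, -0.0143, 0.0003] -6.2
0.2 [0.0039, -0.0274, 0.0003] -12.0
0.1 [0.0039, -0.0405, 0.0003] -17.7
0.05 [0.0035, -0.0471, 0.0003] -20.6
0.02 [0.003, -0.051, 0.0003] -22.3
0 [0.0027, -0.0536, 0.0003] -23.4
(np.float64(0.44749291706976313), np.float64(0.4610586764248653), np.int64(275), np.float64(0.16703435347431717))
```

View pics/scene3c.png

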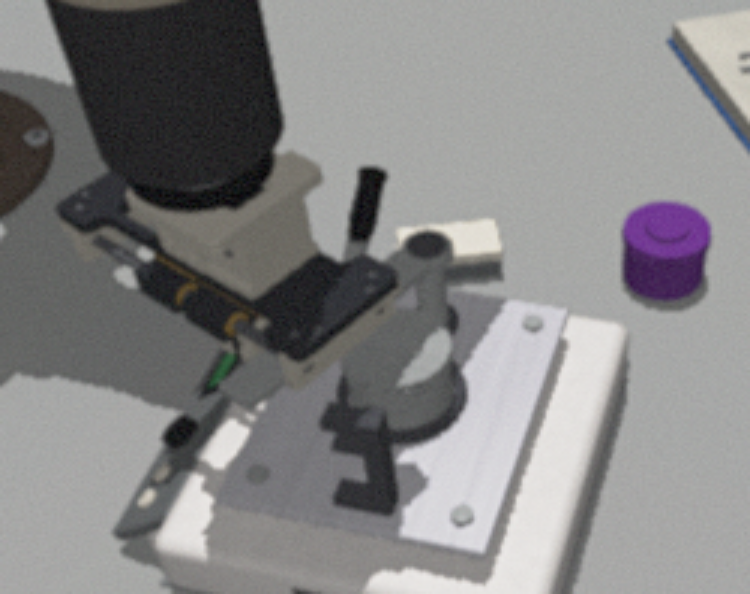

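{"op": "apply_moves", "data": {"commands": [{"grip":1,"slide":[0.0025,-0.014,0],"roll":-6},{"grip":1,"slide":[0.004,-0.027,0],"roll":-12},{"grip":1,"slide":[0.004,-0.04,0],"roll":-18},{"grip":1,"slide":[0.0035,-0.047,0],"roll":-20.5}]}}

```text
time_s: 4.62
tcp_pos: [0.5572, -0.1532, 0.1722]
eef_rot: [179.9, 0.0, -78.4]
contact_force: [-1.7, -0.1, 0.8]
gripper_width: 0.0005
```

```bash
python3 -c "
from h import *
print(get_state()['contact_force']);plan([.05,0.02,0,-.02,-.04])"
```

```text
[-1.6682096  -0.05241116  0.8204038 ]
0.05 [0.0004, -0.0002, 0.0002] -0.2
0.02 [0.0013, -0.004, 0.0002] -1.9
0 [0.0019, -0.0066, 0.0002] -3.1
-0.02 [0.0024, -0.0092, 0.0002] -4.2
-0.04 [0.0029, -0.0118, 0.0002] -5.4
```

{"op": "apply_moves", "data": {"commands": [{"grip":1,"slide":[0.001,-0.004,0],"roll":-2},{"grip":1,"slide":[0.002,-0.006,0],"roll":-3},{"grip":1,"slide":[0.002,-0.007,0],"roll":-3},{"grip":1,"slide":[0.002,-0.008,0],"roll":-3}]}}

```text
time_s: 5.12
tcp_pos: [0.5657, -0.1536, 0.1725]
eef_rot: [180.0, 0.0, -75.3]
contact_force: [-2.1, -0.6, -1.4]
gripper_width: 0.0001
```

```bash
python3 -c "
from h import *
st=get_state();print(st['contact_force'],w2m(st['tcp_pos']))
im,d=capture('scene');print(theta('scene',d));save('scene4c.png',cv2.resize(im[150:370,150:400],None,fx=3,fy=2.7))"
```

```text
[-2.06342026 -0.62465383 -1.37672598] [-0.03242153 -0.05722932]
(np.float64(0.037725410866654735), np.float64(0.04632330230122637), np.int64(360), np.float64(0.1670774191947844))
```

View pics/scene4c.png

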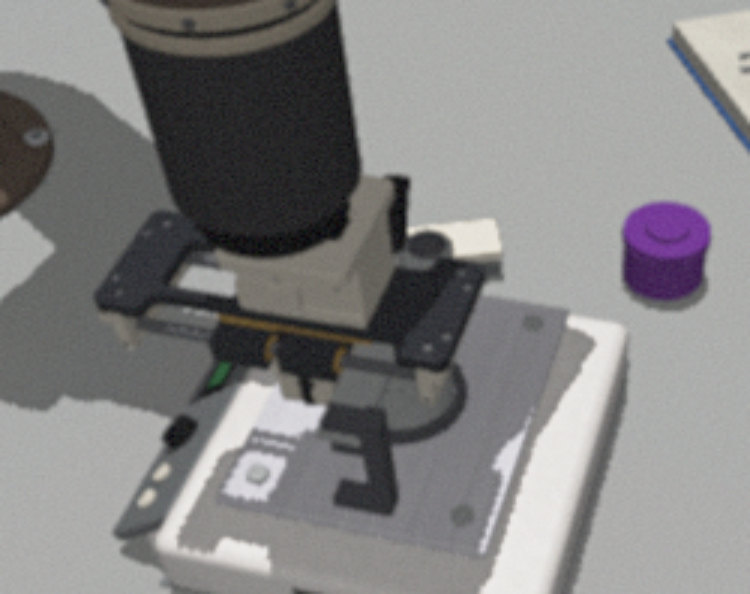

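Force is still only friction, so the strap has not reached its stop. I continue in small steps.

{"op": "apply_moves", "data": {"commands": [{"grip":1,"slide":[0,-0.002,0],"roll":0},{"grip":1,"slide":[0,-0.003,0],"roll":0},{"grip":1,"slide":[0,-0.003,0],"roll":0}]}}

```text
time_s: 5.55
tcp_pos: [0.5662, -0.1535, 0.1726]
eef_rot: [179.7, 0.0, -75.3]
contact_force: [-9.6, -2.3, 5.7]
gripper_width: 0.0002
```

{"op": "apply_moves", "data": {"commands": [{"grip":1,"slide":[0,-0.001,0],"roll":0},{"grip":1,"slide":[0,-0.002,0],"roll":0},{"grip":1,"slide":[0,-0.002,0],"roll":0}]}}

```text
time_s: 5.92
tcp_pos: [0.5663, -0.1535, 0.1726]
eef_rot: [179.5, 0.0, -75.3]
contact_force: [-16.5, -2.0, 9.8]
gripper_width: 0.0005
```

{"op": "apply_moves", "data": {"commands": [{"grip":1,"slide":[0,0.005,0],"roll":0},{"grip":1,"slide":[0,0.02,0],"roll":0},{"grip":1,"slide":[0,0.05,0],"roll":0},{"grip":1,"slide":[0,0.11,0],"roll":0},{"grip":1,"slide":[0,0.11,0],"roll":0}]}}

```text
time_s: 6.55
tcp_pos: [0.4609, -0.1808, 0.1729]
eef_rot: [-180.0, 0.0, -75.4]
contact_force: [-0.2, 0.2, 1.1]
gripper_width: 0.0004
```

```bash
python3 -c "
from h import *
st=get_state();print(st['contact_force'],st['tcp_pos'],w2m(st['tcp_pos']))
for c in ['top','scene']:
    im,d=capture(c);np.save(c+'_d5.npy',d);print(theta(c,d))
    q=im[200:320,280:430] if c=='top' else im[190:370,200:380]
    save(c+'5c.png',cv2.resize(q,None,fx=4 if c=='top' else 3.3,fy=4 if c=='top' else 3.3,interpolation=cv2.INTER_CUBIC))
"
```

```text
[-0.22720893  0.22603076  1.14764747] [ 0.46086156 -0.18075725  0.17292985] [-0.14068731 -0.05691984]
(np.float64(0.004339102973462443), np.float64(0.0038829974712091785), np.int64(351), np.float64(0.16452460002806493))
(np.float64(0.020111742122294808), np.float64(0.019586273894131), np.int64(420), np.float64(0.16693780171431719))
```

View pics/top5c.png

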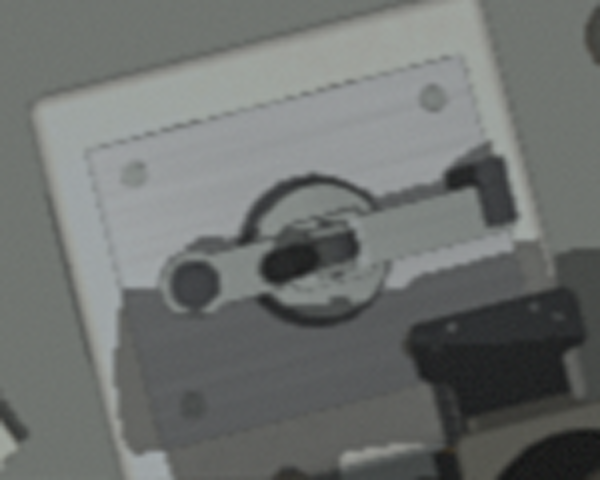

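View pics/scene5c.png

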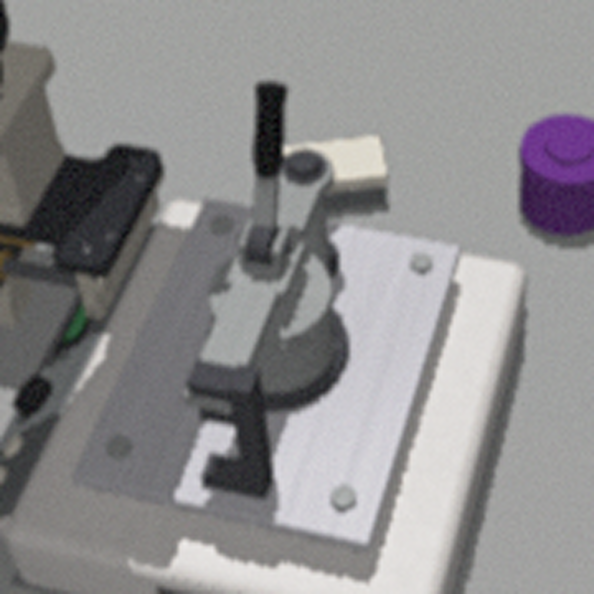

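The strap is home: it runs from the stud (crop (195,283)) into the keeper (495,190), θ≈0.004 from the top camera. Next is the lever, grip at (290,262) in the top crop.

```bash
cat >> h.py <<'E'
def lever(cam,d):
    P=cloud(d,cam); Z=P[...,2]; M=w2m(P)
    k=(d>0)&(abs(M[...,0])<.02)&(M[...,1]>-.01)&(M[...,1]<.11)&(Z>.225)&(Z<.31)
    q=np.c_[M[k][:,1],Z[k]-.204]; return k.sum(), M[k][:,0].mean(), np.degrees(np.median(np.arctan2(q[:,1],q[:,0]))), q[:,1].max() if k.any() else 0
def lplan(als,r=.07,off=.0085,x=0):
    st=get_state()
    for a in als:
        c,s=np.cos(np.radians(a)),np.sin(np.radians(a))
        e=r*c-off*s; h=r*s+off*c
        print(a,slide([*m2w(x,e-.0095),.204+h],st).round(4).tolist())
E
python3 -c "
from h import *
for c in ['top','scene']: print(lever(c,np.load(c+'_d5.npy')))
st=get_state(); print(slide([*m2w(0,-.05),.30],st))"
```

```text
(np.int64(138), np.float64(-0.0004100243935528276), np.float64(71.50658081901935), np.float64(0.0883285143849745))
(np.int64(334), np.float64(-0.0021851342331029736), np.float64(72.4696795296615), np.float64(0.08695239941545232))
[-0.0074429  -0.13743797 -0.12621529]
```

{"op": "apply_moves", "data": {"commands": [{"grip":1,"slide":[-0.002,0,-0.05],"roll":0},{"grip":1,"slide":[-0.004,-0.01,-0.1],"roll":0},{"grip":1,"slide":[-0.006,-0.05,-0.127],"roll":0},{"grip":1,"slide":[-0.0074,-0.1,-0.127],"roll":0},{"grip":1,"slide":[-0.0074,-0.137,-0.127],"roll":0}]}}

```text
time_s: 7.28
tcp_pos: [0.5979, -0.1373, 0.2998]
eef_rot: [-179.9, -0.0, -75.2]
contact_force: [-0.4, -0.2, -0.8]
gripper_width: 0.0005
```

```bash
python3 -c "
from h import *
st=get_state(); print(st['tcp_pos'],w2m(st['tcp_pos']));lplan([78,73,66,58,50,42,34,26,18,12,6])"
```

```text
[ 0.59785926 -0.13725588  0.29975061] [ 0.00286497 -0.04960662]
78 [-0.0464, 0.0028, 0.0255]
73 [-0.0525, 0.0028, 0.0263]
66 [-0.0608, 0.0028, 0.0283]
58 [-0.07, 0.0028, 0.0319]
50 [-0.0786, 0.0028, 0.0366]
42 [-0.0865, 0.0028, 0.0426]
34 [-0.0934, 0.0028, 0.0495]
26 [-0.0993, 0.0028, 0.0574]
18 [-0.1041, 0.0028, 0.066]
12 [-0.1068, 0.0029, 0.0728]
6 [-0.1089, 0.0029, 0.0799]
```

{"op": "apply_moves", "data": {"commands": [{"grip":1,"slide":[-0.02,0.002,0.02],"roll":0},{"grip":1,"slide":[-0.04,0.002,0.0255],"roll":0},{"grip":1,"slide":[-0.05,0.002,0.026],"roll":0},{"grip":1,"slide":[-0.061,0.002,0.028],"roll":0},{"grip":1,"slide":[-0.07,0.002,0.032],"roll":0}]}}

```text
time_s: 7.9
tcp_pos: [0.5758, -0.0711, 0.269]
eef_rot: [-179.8, -0.1, -75.3]
contact_force: [0.7, -2.4, 4.3]
gripper_width: 0.0008
```

```bash
python3 -c "
from h import *
st=get_state(); print(st['tcp_pos'],w2m(st['tcp_pos']));lplan([58,50,42,34,26,18,12,6])
for c in ['top','scene']:
    im,d=capture(c);print(theta(c,d,.11))
    q=im[200:320,280:430] if c=='top' else im[160:360,180:380]
    save(c+'6c.png',cv2.resize(q,None,fx=4 if c=='top' else 3,fy=4 if c=='top' else 3,interpolation=cv2.INTER_CUBIC))
"
```

```text
[ 0.57582465 -0.07106163  0.26901904] [-0.00165109  0.0200124 ]
58 [-0.0004, -0.0016, 0.0012]
50 [-0.009, -0.0016, 0.0059]
42 [-0.0168, -0.0016, 0.0118]
34 [-0.0238, -0.0016, 0.0188]
26 [-0.0297, -0.0016, 0.0267]
18 [-0.0345, -0.0016, 0.0353]
12 [-0.0372, -0.0016, 0.0421]
6 [-0.0393, -0.0015, 0.0492]
  return _methods._mean(a, axis=axis, dtype=dtype,
  ret = ret.dtype.type(ret / rcount)
h.py:25: RuntimeWarning: Mean of empty slice.
  a=np.arctan2(-q[:,0],-q[:,1]); a0=np.median(a); n=abs(a-a0)<.3; return a0,a[n].mean(),n.sum(),r[k][n].max()
Traceback (most recent call last):
  File "h.py", line 25, in theta
    a=np.arctan2(-q[:,0],-q[:,1]); a0=np.median(a); n=abs(a-a0)<.3; return a0,a[n].mean(),n.sum(),r[k][n].max()
                                                                                                  ~~~~~~~~~~~^^
ValueError: zero-size array to reduction operation maximum which has no identity
```

{"op": "apply_moves", "data": {"commands": [{"grip":1,"slide":[-0.009,-0.0015,0.006],"roll":0},{"grip":1,"slide":[-0.017,-0.0015,0.012],"roll":0},{"grip":1,"slide":[-0.024,-0.0015,0.019],"roll":0},{"grip":1,"slide":[-0.03,-0.0015,0.027],"roll":0}]}}

```text
time_s: 8.45
tcp_pos: [0.5691, -0.0413, 0.2401]
eef_rot: [-180.0, -0.0, -75.3]
contact_force: [0.5, -1.0, 3.8]
gripper_width: 0.0005
```

```bash
python3 -c "
from h import *
st=get_state(); print(st['tcp_pos'],w2m(st['tcp_pos']),st['contact_force']);lplan([26,18,12,6,4])
c='scene'
im,d=capture(c)
save(c+'6c.png',cv2.resize(im[160:360,180:380],None,fx=3,fy=3,interpolation=cv2.INTER_CUBIC))
"
```

```text
[ 0.56906142 -0.04126393  0.24006316] [-0.00063154  0.05055098] [ 0.54457524 -1.00806932  3.77473879]
26 [0.0009, -0.0006, -0.0023]
18 [-0.0039, -0.0006, 0.0063]
12 [-0.0067, -0.0006, 0.0132]
6 [-0.0087, -0.0006, 0.0203]
4 [-0.0092, -0.0006, 0.0227]
```

View pics/scene6c.png

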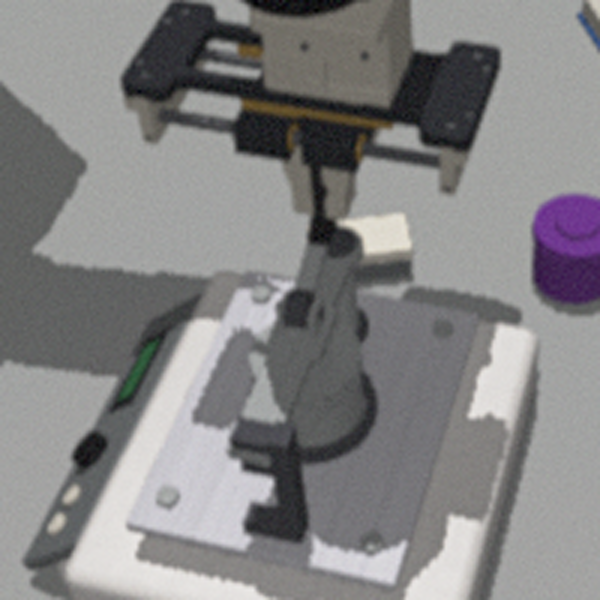

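The finger is on the grip at crop (322,225), nearly down. I continue to the stop.

{"op": "apply_moves", "data": {"commands": [{"grip":1,"slide":[-0.003,0,0.006],"roll":0},{"grip":1,"slide":[-0.006,0,0.013],"roll":0},{"grip":1,"slide":[-0.008,0,0.019],"roll":0},{"grip":1,"slide":[-0.009,0,0.022],"roll":0},{"grip":1,"slide":[-0.009,0,0.022],"roll":0}]}}

```text
time_s: 9.12
tcp_pos: [0.567, -0.0332, 0.2191]
eef_rot: [-180.0, -0.0, -75.3]
contact_force: [-1.2, -1.2, 7.7]
gripper_width: 0.0004
```

{"op": "apply_moves", "data": {"commands": [{"grip":1,"slide":[0,0,0.002],"roll":0},{"grip":1,"slide":[0,0,0.003],"roll":0},{"grip":1,"slide":[0,0,0.003],"roll":0}]}}

```text
time_s: 9.5
tcp_pos: [0.5672, -0.0333, 0.2184]
eef_rot: [-179.9, -0.1, -75.2]
contact_force: [-8.1, 1.4, 22.8]
gripper_width: 0.0001
```

Force rose to 23 N with almost no travel, so the lever is at its stop. I retreat straight up and check.

{"op": "apply_moves", "data": {"commands": [{"grip":1,"slide":[0,0,-0.005],"roll":0},{"grip":1,"slide":[0,0,-0.04],"roll":0},{"grip":1,"slide":[0,0,-0.1],"roll":0},{"grip":1,"slide":[0,0.06,-0.1],"roll":0},{"grip":1,"slide":[0,0.12,-0.1],"roll":0}]}}

```text
time_s: 10.12
tcp_pos: [0.4495, -0.0634, 0.3147]
eef_rot: [179.9, 0.0, -75.3]
contact_force: [0.5, -0.9, 0.0]
gripper_width: 0.0006
```

{"op": "apply_moves", "data": {"commands": [{"grip":1,"slide":[0.05,0.03,0],"roll":0},{"grip":1,"slide":[0.1,0.04,0],"roll":0},{"grip":1,"slide":[0.15,0.04,0],"roll":0},{"grip":1,"slide":[0.2,0.04,0],"roll":0},{"grip":1,"slide":[0.2,0.04,0],"roll":0}]}}

```text
time_s: 10.75
tcp_pos: [0.4628, -0.2694, 0.3134]
eef_rot: [179.8, 0.1, -75.5]
contact_force: [-0.6, 0.6, -0.1]
gripper_width: 0.0007
```

```bash
python3 - <<'E'
from h import *
st=get_state();print(st['time_s'],st['contact_force'],st['tcp_pos'])
for c in ['top','scene']:
    im,d=capture(c); P=cloud(d,c); Z=P[...,2]; M=w2m(P)
    try: print(c,theta(c,d,.11))
    except Exception as e: print(e)
    k=(d>0)&(abs(M[...,0])<.005)&(M[...,1]>.03)&(M[...,1]<.1)&(Z>.195)&(Z<.25)
    q=np.c_[M[k][:,1],Z[k]-.204]
    if len(q)>5: print(len(q),'lever top line slope deg',np.degrees(np.arctan(np.polyfit(q[:,0],q[:,1],1)[0])),'maxz',q[:,1].max(),'smax',q[:,0].max())
    k=(d>0)&(Z>.158)&(Z<.172)&(np.hypot(M[...,0],M[...,1])<.045);print('jar',np.percentile(M[k],[1,99],axis=0).round(4).tolist())
    for o in ['spare_jar','bottle','slide_box']: print(o,[np.round(c2w(b['position'],c),3).tolist() for b in boxes_of(o,c)][:2])
    q=im[200:320,280:430] if c=='top' else im[190:370,200:380]
    f=4 if c=='top' else 3.3
    save(c+'7c.png',cv2.resize(q,None,fx=f,fy=f,interpolation=cv2.INTER_CUBIC))
E
```

```text
10.75 [-0.64594037  0.60177474 -0.05362253] [ 0.46276235 -0.26939175  0.31343198]
top (np.float64(0.004578582148342357), np.float64(0.0032182699967955907), np.int64(252), np.float64(0.1645208401283573))
157 lever top line slope deg 7.732980342021978 maxz 0.021638741394398392 smax 0.09021529085388262
jar [[-0.0332, -0.0286], [0.0327, 0.0286]]
spare_jar [[0.588, -0.316, 0.046]]
bottle [[0.71, -0.278, 0.069]]
slide_box [[0.49, 0.116, 0.035]]
scene (np.float64(0.015545990620544986), np.float64(0.013747568895394498), np.int64(280), np.float64(0.16757778571686943))
180 lever top line slope deg 5.544453882468871 maxz 0.017976304436310098 smax 0.08944112426810653
jar [[-0.0364, -0.0324], [0.03, 0.0286]]
spare_jar [[0.592, -0.32, 0.047]]
bottle [[0.722, -0.3, 0.07], [0.582, -0.098, 0.193]]
slide_box [[0.502, 0.113, 0.036]]
```

View pics/top7c.png

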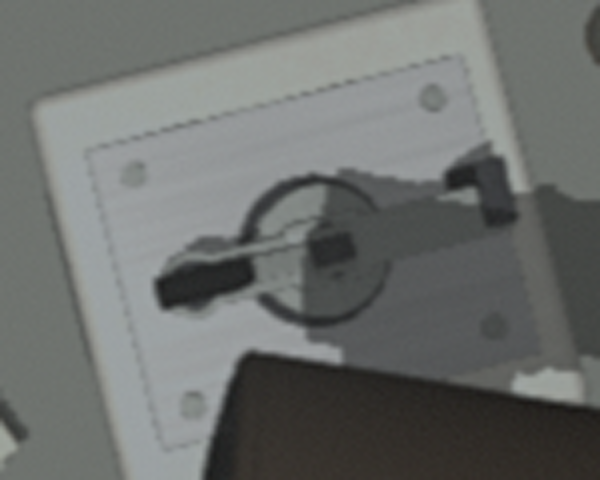

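View pics/scene7c.png

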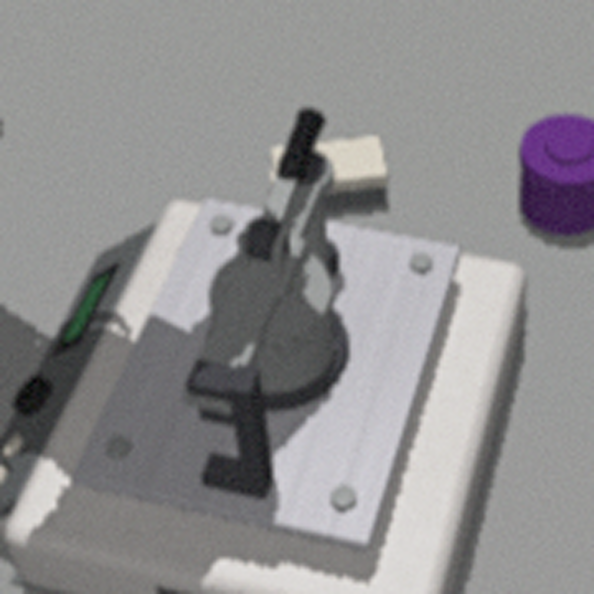

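The lever lies along the strap over the stud (top crop (205,283)), and the strap is still in the keeper (495,190). The bystanders have not moved, so I hand in.

```bash
python3 -c "
from plant import *
print(close_job())"
```

```text
the job is handed in; nothing more can be done
None
```

The jar is clamped: I pushed the strap home into its keeper with the shut fingers, then pushed the cam lever down to its stop. I backed the arm clear and handed the job in at about 11 s.

- **Strap:** Force rose to about 16 N with almost no further travel at the stop. After the lever was down, the top camera gave about 0.003 rad. The scene camera gave about 0.014 rad, which fits its 2–3 mm offset on the fixed mill. The pictures show the strap end in the keeper.
- **Lever:** Force reached about 23 N with under 1 mm of travel at the stop. The measured slope was 5.5° (scene) and 7.7° (top), against 6° expected. The tip sits about 20 mm past the stud axis, as described.
- **Jar and bystanders:** The jar is centred in its seat. The spare jar, bottle and slide box are where they were, within measuring error. The robot was touching nothing, with residual force under 1 N.

One low-ranked extra "bottle" detection on the clamp at the end was false. One angle check failed while the arm blocked the camera, and I repeated it afterwards.

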